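# Tighten a collet fixture's sunken hold-down screw with the T-handle hex key

## Robot

A 6-joint arm with a two-finger parallel gripper is mounted at the origin on the work surface. World frame = base frame: x ahead of the robot, y to its left, z up, the work surface at z = 0. Lengths are in m, angles in degrees, forces in N, time in s.
With the tool pointing down it reaches from about 0.325 to 0.85 m from the base axis. Payload 15.5 kg.
Tool frame: the origin (TCP) lies at the very end of the fingers, on their centre line; the grasp point (between the pads) lies arm.grip_depth behind it (arm.grip_depth is the distance from the TCP to the grasp point, in m); z points along the fingers, y is the direction in which the jaws open and shut (so a half turn about z gives the same grasp; the last joint's range is limited). The gripper opens to 91 mm and grips with 3 to 60 N. Pads are 32 mm wide; open, the fingers measure 118 mm over their backs; the gripper's body (76 mm by 178 mm) begins 60 mm behind the grasp point.
Start: joints at [67.695, 28.281, 77.091, -0, 74.628, -5.472], TCP at [0.181, 0.598, 0.214] pointing down, gripper open.
Joint ranges: [-166.48, 166.48], [-47.26, 123.95], [12.59, 153.08], [-70.14, 250.14], [6.76, 159.57], [-176.63, 176.63]. Speed limits (degrees/s): [108.29, 108.29, 147.25, 172.46, 172.46, 172.46].

## Interface

Orientations are given as a 3x3 rotation matrix whose columns are the frame's x, y, z axes.
In Python, from rig import arm gives the robot as it stands. Calls block until the motion is done:
- arm.move_to(position, orientation): joint-space move of the TCP to a pose.
- arm.move_l(position, orientation=None, feed=0.15): straight line of the TCP; orientation=None keeps the orientation; feed is the mean speed in m/s.
- arm.move_joints(angles): joint-space move.
- arm.grip(opening): finger opening in m; the grip force is fixed at half the most; returns when the fingers have stopped.
- arm.sleep(seconds).
- arm.solve_ik(position, orientation): joint angles nearest the present ones, or None.
- arm.snapshot(name): name is "scene" or "top" or "wrist"; returns the picture (480x640x3 uint8, red, green, blue); there is no depth.
- arm.get_calibration(name): a dict with "intrinsics" (3x3 intrinsics, pixels), "cam_to_world" (4x4, takes a point from camera to world coordinates). Camera axes: x right, y down, z forward; pixel columns grow to the right and rows downward; lengths in m; the calibration is good to about 2 mm. A picture is of the moment at which its call begins: read the wrist's pose just before it. get_calibration takes no time and is no camera call; for the wrist camera it gives the pose at the moment of the call.
A pose or a line that the arm cannot do raises arm.Unreachable and nothing moves.
- arm.sign_off(): hands the job in, once; it reports no verdict.
Readings, each from a call of its own:
- arm.current_t(): time.
- arm.current_joint_positions(): joint angles.
- arm.current_dq(): joint speeds.
- arm.current_tau(): joint torques, N m.
- arm.current_ee_pos(): TCP position.
- arm.current_tool_rot(): TCP orientation.
- arm.current_force(): force on the tool from outside, world axes, zero at the start.
- arm.current_torque(): the same for the moment, N m.
- arm.current_width(): finger opening in m.
Only numpy, scipy, OpenCV 4.12 (cv2) and the standard library are available. Lean on these libraries where they do the work, as an engineer would, in place of code of your own. Each camera call takes 0.05 s, during which the arm holds its last target.

## Task

The hold-down screw of the green collet fixture, in the deep round boss on the side away from the fixture's lever, has only been run in by hand. Take the larger T-handle hex key from the wooden block, feel for the hidden hex socket by turning the key under light pressure until it drops fully in, and turn the screw clockwise until it just comes up tight, neither pushing nor wrenching the key hard. Then draw the key out and stand it back upright in its own hole in the block, leaving the other things where they are.

Things in the scene. Friction and masses are not known exactly. Their poses are not given: they have to be found in the camera images.
- fixture: Green cast collet fixture on an aluminium plate (220 x 270 x 20 mm), fixed. Origin: centre of the plate's underside, z up. Collet bore faces -x; clamping lever with metal ball (180 mm high) on the +y side. Round bosses, 52 mm wide, 74 mm high, at y = +92 and -92 mm; the one at -92 (away from the lever) holds the screw to tighten. Housing between them: 88 mm wide, 152 mm high.
- screw_mouth (a point): Centre of the mouth of the counterbore in the boss away from the lever, 74 mm above the table, z up along the screw's axis. The counterbore is 33 mm wide.
- screw_head (a point): Centre of the top face of the screw's head, on its axis, 46 mm above the table (28 mm below the mouth). Head 28 mm wide; hex socket 17.8 mm across flats, 10 mm deep, no chamfer. The point belongs to the casting: its orientation does not tell how the hexagon lies, which is unknown and repeats every 60 degrees. The key enters within about 4 degrees of the hexagon.
- screw (a joint): How far the screw is turned, rad, growing clockwise seen from above; not the angle of the hexagon. It starts between 0.2 and 0.55, turns against about 0.15 N m of rubbing and comes up tight at 1.0. Beyond that it only winds up elastically, by 3 N m per rad, without this value growing: 0.3 to 0.4 N m at the key is tight enough, 0.6 N m is too much.
- key: Larger T-handle hex key, 0.4 to 0.6 kg, upright in the block. Origin: centre of its tip, z up the shaft. Hexagonal steel shaft 17 mm across flats (two face its +x and -x), last 2.5 mm turned to a cone 14 mm wide at the tip; 145 mm from tip to handle. Black handle bar 90 mm long (along its x), 20 mm wide (y), 24 mm high, flat-sided, centred on the shaft, its middle 157 mm above the tip.
- stand: Wooden block 80 (x) x 190 (y) x 80 mm, fixed, origin at the centre of its underside. The larger key stands in the hole at y = +55 mm, a smaller T-handle key in the hole at y = -55 mm. Holes are 65 mm deep.
- key_hole (a point): Centre of the mouth of the larger key's hole in the block's top, 80 mm above the table; the hole is round, 24 mm wide and 65 mm deep, and the key's tip stands on its floor, 15 mm above the table.
- small_key: Smaller T-handle hex key (10 mm across flats, handle 75 x 16 x 20 mm, top about 160 mm above the table) in the same block: not to be disturbed. Origin at its tip.
- collet: Steel collet, 38 mm wide and 82 mm high, standing on the table: not to be disturbed. Origin at the centre of its foot.
- spare_screw: Spare cap screw, 65 mm high, standing on its 30 mm head on the tooling plate: not to be disturbed. Origin at the centre of its foot.
Not all that is in view belongs to the job. What is shaped like the key but pink or turquoise is not meant.

How it is judged:
By the outcome, as a careful person would: the job done as asked, in the order asked, and still so for the second after the job is handed in, with the robot touching nothing.
It also fails if it takes over 67 s, if anything falls off the work surface, if the arm or the gripper's body presses on something with over 40 N, if the wrist force passes 120 N, or if a joint passes its speed limit or range.

## Working session

There is one attempt and no reset: what is moved stays moved. The work goes in short steps, each a Python script; the robot and the scene stay as the last script left them, time stands still between calls to the robot, and variables do not carry over. Pictures are saved under pics/ and viewed, and the job is handed in when it is done.

```bash
ls; mkdir -p pics; python3 - <<'E'
from rig import arm
import cv2
for n in ("scene","top","wrist"):
    im=arm.snapshot(n); cv2.imwrite(f"pics/{n}0.png",im[:,:,::-1])
    c=arm.get_calibration(n); print(n,c["intrinsics"].round(1).tolist(),c["cam_to_world"].round(4).tolist())
print(arm.grip_depth,arm.current_t(),arm.current_tool_rot().round(3).tolist(),arm.current_force(),arm.current_torque(),arm.current_width())
E
```

```text
pics
scene [[596.3, 0.0, 321.2], [0.0, 596.3, 237.3], [0.0, 0.0, 1.0]] [[-0.7496, 0.4619, -0.4741, 1.175], [0.6618, 0.5134, -0.5463, 0.7286], [-0.0089, -0.7232, -0.6905, 1.0308], [0.0, 0.0, 0.0, 1.0]]
top [[496.0, 0.0, 326.7], [0.0, 496.0, 240.5], [0.0, 0.0, 1.0]] [[0.0012, -0.9858, 0.1676, 0.3041], [-0.9999, -0.0032, -0.0116, -0.0098], [0.012, -0.1676, -0.9858, 1.342], [0.0, 0.0, 0.0, 1.0]]
wrist [[370.3, 0.0, 322.1], [0.0, 370.3, 244.5], [0.0, 0.0, 1.0]] [[0.289, 0.9142, 0.2841, 0.0997], [0.9573, -0.2757, -0.0867, 0.623], [-0.0009, 0.297, -0.9549, 0.3862], [0.0, 0.0, 0.0, 1.0]]
0.0188 0.15 [[-0.957, 0.29, -0.0], [0.29, 0.957, -0.001], [0.0, -0.001, -1.0]] [0.65381149 0.98273762 0.67824134] [ 0.02049108 -0.01065015  0.03822548] 0.09129417939117145
```

View pics/scene0.png

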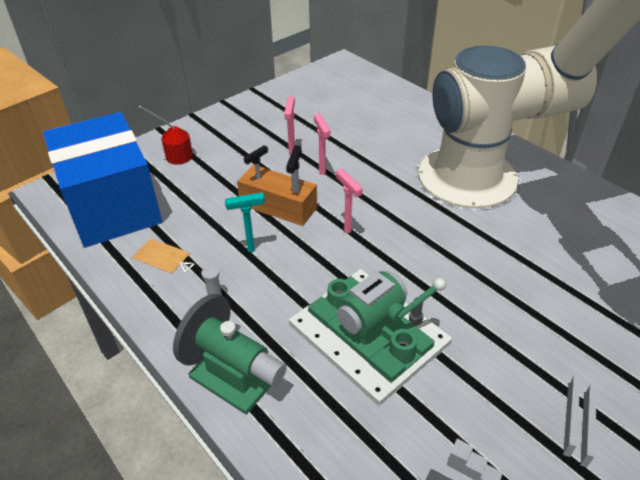

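View pics/top0.png

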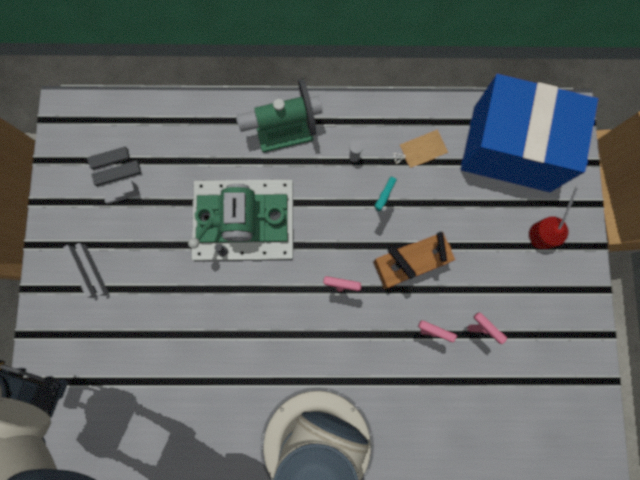

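View pics/wrist0.png

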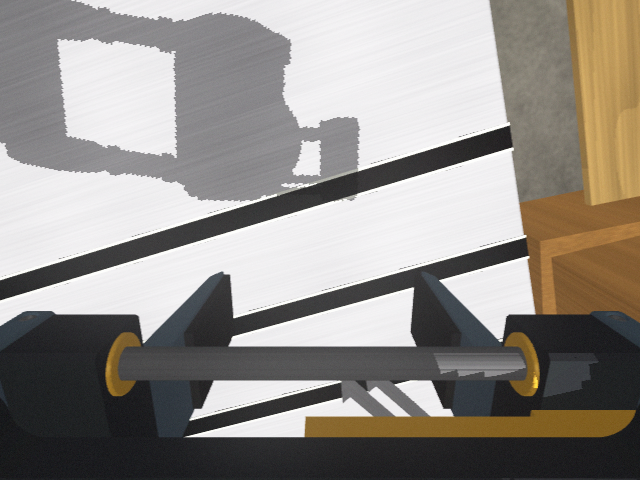

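```bash
python3 - <<'E'
import cv2
a=cv2.imread("pics/top0.png"); s=cv2.imread("pics/scene0.png")
cv2.imwrite("pics/c1.png",cv2.resize(a[215:305,360:470],None,fx=6,fy=6,interpolation=cv2.INTER_CUBIC))
cv2.imwrite("pics/c2.png",cv2.resize(a[170:270,180:305],None,fx=6,fy=6,interpolation=cv2.INTER_CUBIC))
cv2.imwrite("pics/c3.png",cv2.resize(s[130:230,225:330],None,fx=6,fy=6,interpolation=cv2.INTER_CUBIC))
E
```

```text
(no output)
```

View pics/c1.png

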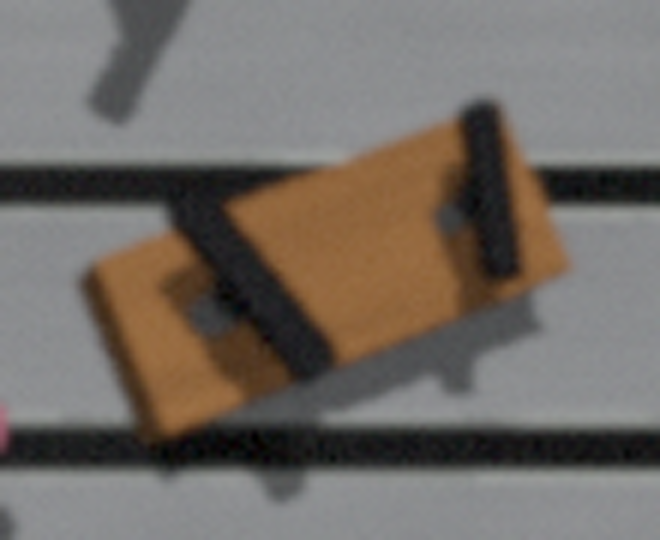

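View pics/c2.png

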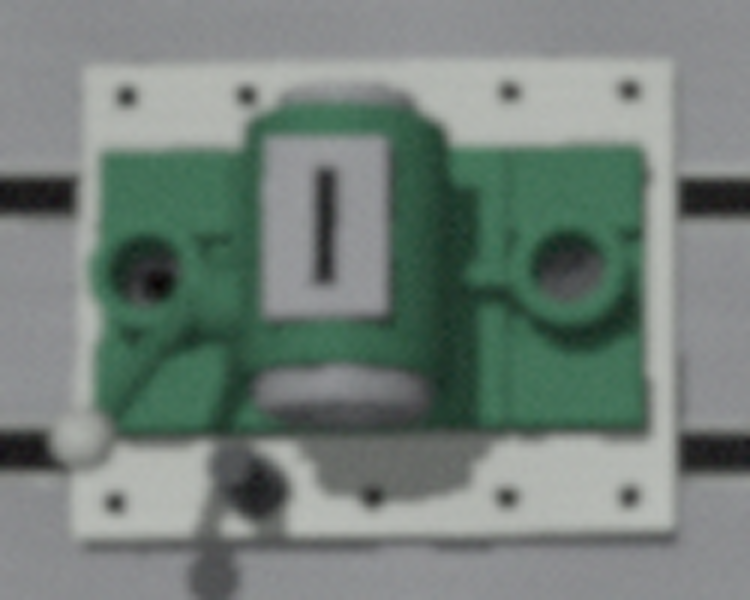

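View pics/c3.png

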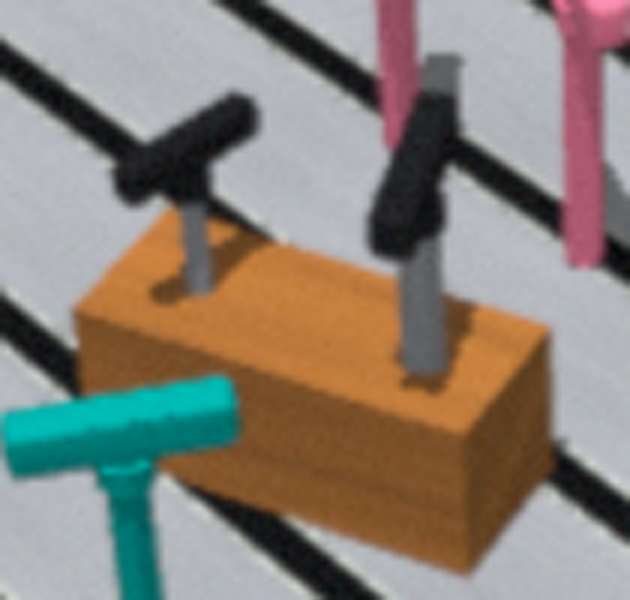

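```bash
cat > h.py <<'E'
import numpy as np, cv2
from rig import arm
def ray(c,u,v):
    K=c["intrinsics"];T=c["cam_to_world"]
    d=T[:3,:3]@np.linalg.solve(K,[u,v,1.]); return T[:3,3],d/np.linalg.norm(d)
def onz(c,u,v,z):
    o,d=ray(c,u,v); return o+d*(z-o[2])/d[2]
def tri(rs):
    A=0;b=0
    for o,d in rs:
        P=np.eye(3)-np.outer(d,d);A=A+P;b=b+P@o
    p=np.linalg.solve(A,b); return p,[np.linalg.norm((np.eye(3)-np.outer(d,d))@(p-o)) for o,d in rs]
def proj(c,p):
    T=np.linalg.inv(c["cam_to_world"]);q=c["intrinsics"]@(T[:3,:3]@np.asarray(p)+T[:3,3]);return q[:2]/q[2]
def down(yaw): # tool y axis (jaw) at angle yaw in world
    y=np.array([np.cos(yaw),np.sin(yaw),0]);z=np.array([0,0,-1.]);return np.column_stack([np.cross(y,z),y,z])
def snap(n,f):
    c=arm.get_calibration(n); im=arm.snapshot(n); bgr=im[:,:,::-1].copy()
    cv2.imwrite("pics/"+f,bgr); return c,bgr
E
python3 - <<'E'
from h import *
t=arm.get_calibration("top");s=arm.get_calibration("scene")
a=cv2.imread("pics/top0.png")
# dark mask of handle
m=(a.max(2)<45).astype(np.uint8); m[:,:]*=1
n,l,st,ce=cv2.connectedComponentsWithStats(m[215:305,360:470])
for i in range(1,n):
    if st[i,4]>20: 
        ys,xs=np.where(l==i); r=cv2.minAreaRect(np.column_stack([xs,ys]).astype(np.float32)); print(st[i],ce[i]+[360,215],r)
for nme,u,v,z in [("key",360+252/6,215+283/6,.172),("small",360+490/6,215+190/6,.15),("keyshaft",360+212/6,215+312/6,.08),("st bl",360+150/6,215+440/6,.08),("st br",360+565/6,215+265/6,.08),("st tr",360+490/6,215+105/6,.08),("st tl",360+95/6,215+265/6,.08),
 ("mouth",180+570/6,170+264/6,.074),("mouth2",180+147/6,170+268/6,.074),("pl tl",180+84/6,170+65/6,.02),("tr",180+672/6,170+60/6,.02),("br",180+676/6,170+532/6,.02),("bl",180+72/6,170+540/6,.02),
 ("pinkA",342,284,.15),("turq",387,193,.16)]:
    print(nme,onz(t,u,v,z).round(4))
print(tri([ray(t,402,262.2),ray(s,295,158)]))
E
```

```text
[ 76  18  10  28 158] [440.74050633 247.37974684] ((79.67052459716797, 31.858383178710938), (27.294267654418945, 7.9069743156433105), 81.25383758544922)
[  0  28  55  35 452] [393.05973451 255.42699115] ((32.007572174072266, 36.320960998535156), (62.2407341003418, 26.055477142333984), 31.47684097290039)
[91 28 19  6 77] [460.2987013  245.48051948] ((100.0, 30.5), (5.0, 18.0), 90.0)
[  0  71 110   7 556] [414.94064748 289.05935252] ((54.5, 74.0), (6.0, 109.0), 90.0)
key [ 0.4514 -0.2029  0.172 ]
small [ 0.4926 -0.3044  0.15  ]
keyshaft [ 0.4505 -0.2007  0.08  ]
st bl [ 0.3959 -0.1732  0.08  ]
st br [ 0.4712 -0.3528  0.08  ]
st tr [ 0.5408 -0.3231  0.08  ]
st tl [ 0.4706 -0.151   0.08  ]
mouth [0.5896 0.1104 0.074 ]
mouth2 [0.5871 0.2941 0.074 ]
pl tl [0.6943 0.3399 0.02  ]
tr [0.698  0.0705 0.02  ]
br [0.4792 0.0659 0.02  ]
bl [0.4749 0.3351 0.02  ]
pinkA [ 0.401  -0.0608  0.15  ]
turq [ 0.6243 -0.1721  0.16  ]
(array([ 0.45020569, -0.20163936,  0.17354261]), [np.float64(0.0013737568824691425), np.float64(0.0013737568824690677)])
```

```bash
python3 - <<'E'
from h import *
arm.move_to([0.35,0.45,0.33],down(np.radians(0)))
print(arm.current_t())
arm.move_to([0.59,0.025,0.30],down(0)); print(arm.current_t())
arm.move_l([0.59,0.022,0.13],feed=0.2); print(arm.current_t(),arm.current_joint_positions())
c,b=snap("wrist","w1.png"); print(c["cam_to_world"].round(4).tolist()); np.save("w1.npy",c["cam_to_world"])
print(proj(c,[.5896,.1104,.074]),proj(c,[.5896,.1104,.046]))
E
```

```text
1.1417
2.925
3.925 [-3.63745249e+00  3.07180624e+01  8.75655641e+01  2.05883430e-03
  6.16262589e+01 -3.65734245e+00]
[[1.0, 0.0002, 0.0023, 0.5899], [0.0009, -0.955, -0.2967, 0.1071], [0.0022, 0.2967, -0.955, 0.3037], [0.0, 0.0, 0.0, 1.0]]
[320.77635155 123.59191874] [320.8268983  124.23602952]
```

View pics/w1.png

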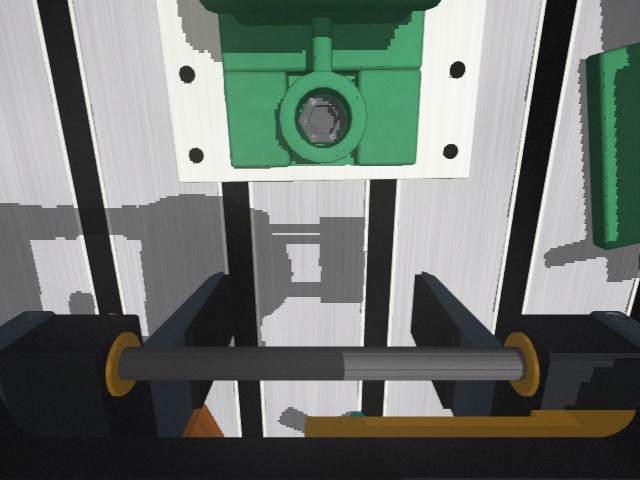

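```bash
python3 - <<'E'
import cv2
b=cv2.imread("pics/w1.png")[65:170,270:375]
cv2.imwrite("pics/w1c.png",cv2.convertScaleAbs(cv2.resize(b,None,fx=5.7,fy=5.7,interpolation=cv2.INTER_CUBIC),alpha=1.5))
E
```

```text
(no output)
```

View pics/w1c.png

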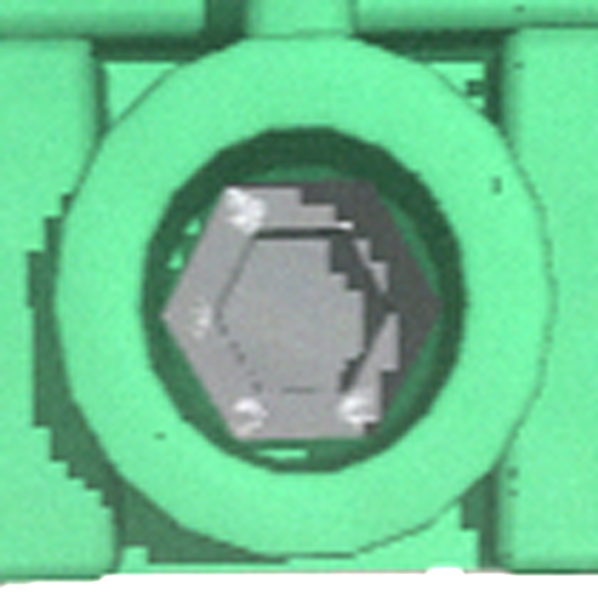

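```bash
python3 - <<'E'
from h import *
b=cv2.imread("pics/w1.png"); c=arm.get_calibration("wrist")
hsv=cv2.cvtColor(b,cv2.COLOR_BGR2HSV)
# boss outer: bright green ring ; hole: filled non bright-green inside
g=((hsv[:,:,0]>50)&(hsv[:,:,0]<90)&(hsv[:,:,1]>80)&(hsv[:,:,2]>100)).astype(np.uint8)
roi=np.zeros_like(g); cv2.circle(roi,(323,117),34,1,-1)
h=((1-g)&roi)
n,l,st,ce=cv2.connectedComponentsWithStats(h)
l0=l[118,323]; cs,_=cv2.findContours((l==l0).astype(np.uint8),cv2.RETR_EXTERNAL,cv2.CHAIN_APPROX_NONE)
hull=cv2.convexHull(max(cs,key=cv2.contourArea)); print("hole ellipse",cv2.fitEllipse(hull),cv2.minEnclosingCircle(hull))
(cx,cy),ax,_=cv2.fitEllipse(hull); print("mouth",onz(c,cx,cy,.074).round(4))
# gray head
gr=((hsv[:,:,1]<40)&(roi>0)).astype(np.uint8)
n,l,st,ce=cv2.connectedComponentsWithStats(gr); i=1+np.argmax(st[1:,4]); 
cs,_=cv2.findContours((l==i).astype(np.uint8),cv2.RETR_EXTERNAL,cv2.CHAIN_APPROX_NONE); k=cv2.convexHull(max(cs,key=cv2.contourArea))
print(st[i],ce[i],cv2.minEnclosingCircle(k)); ap=cv2.approxPolyDP(k,2.5,True)[:,0]; print(ap.tolist())
M=cv2.moments(k); print("head",onz(c,M['m10']/M['m00'],M['m01']/M['m00'],.046).round(4))
for u,v in [(215,315),(390,310),(258,232),(352,232),(262,390),(345,390)]:
    print(onz(c,270+u/5.7-.4,65+v/5.7-.4,.046).round(4))
for u,v in [(55,298),(552,298),(300,40),(305,555)]:
    print("boss",onz(c,270+u/5.7-.4,65+v/5.7-.4,.074).round(4))
E
```

```text
hole ellipse ((322.7815856933594, 117.11679077148438), (56.749271392822266, 60.53553009033203), 177.90907287597656) ((323.0, 117.07499694824219), 30.339937210083008)
mouth [0.5909 0.114  0.074 ]
[ 299   97   48   45 1620] [322.24012346 118.99197531] ((322.09320068359375, 118.73651885986328), 24.874217987060547)
[[334, 97], [346, 118], [335, 140], [311, 141], [299, 121], [309, 98]]
head [0.5907 0.1136 0.046 ]
[0.5809 0.1131 0.046 ]
[0.6011 0.1136 0.046 ]
[0.5859 0.1221 0.046 ]
[0.5967 0.1221 0.046 ]
[0.5863 0.1048 0.046 ]
[0.596  0.1048 0.046 ]
boss [0.5654 0.1141 0.074 ]
boss [0.6166 0.1141 0.074 ]
boss [0.5906 0.1384 0.074 ]
boss [0.5912 0.0882 0.074 ]
```

```bash
python3 - <<'E'
from h import *
arm.move_l([0.57,0.0,0.28],feed=0.3)
arm.move_to([.385,-.256,.29],down(np.radians(-50))); print(arm.current_t(),arm.current_joint_positions().round(1))
c,b=snap("wrist","w2.png"); print(proj(c,[.4502,-.2016,.184]))
E
```

```text
5.8333 [-40.9  10.7  92.2   0.   77.1   9. ]
[323.416136   130.10069418]
```

View pics/w2.png

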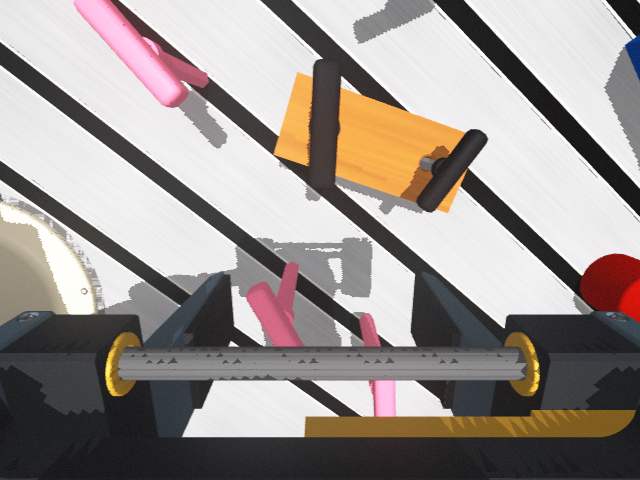

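```bash
python3 - <<'E'
from h import *
b=cv2.imread("pics/w2.png"); c=arm.get_calibration("wrist")
m=(b.max(2)<75).astype(np.uint8)[:200,300:350]
m=np.pad(m,((0,0),(300,290)))
m=cv2.morphologyEx(m,cv2.MORPH_OPEN,np.ones((9,9)))
n,l,st,ce=cv2.connectedComponentsWithStats(m); 
for i in range(1,n): print(st[i])
i=1+np.argmax(st[1:,4]); ys,xs=np.where(l==i); pts=np.column_stack([xs,ys]).astype(np.float32)
r=cv2.minAreaRect(pts); print(r)
# axis by row midlines
rows=[(y,xs[ys==y].min(),xs[ys==y].max()) for y in range(st[i,1]+8,st[i,1]+st[i,3]-8,10)]
print(rows)
bx=cv2.boxPoints(r); P=[onz(c,u,v,.184) for u,v in bx]; print(np.round(P,4)); print("ctr",np.mean(P,0).round(4),[np.linalg.norm(P[k]-P[k-1]).round(4) for k in range(4)])
ym=np.array([q[0] for q in rows]);L=np.array([q[1] for q in rows]);R=np.array([q[2] for q in rows])
for e in (L,R,(L+R)/2):
    k=np.polyfit(ym,e,1); p,q=[onz(c,np.polyval(k,y),y,.184) for y in (70,180)]; d=p-q; print(np.degrees(np.arctan2(d[1],d[0])),((p+q)/2).round(4))
# stand corners
hsv=cv2.cvtColor(b,cv2.COLOR_BGR2HSV); w=((hsv[:,:,0]>8)&(hsv[:,:,0]<25)&(hsv[:,:,1]>120)&(hsv[:,:,2]>150)).astype(np.uint8); w[260:]=0; w[:,500:]=0
ys,xs=np.where(w); r=cv2.minAreaRect(cv2.convexHull(np.column_stack([xs,ys]).astype(np.float32))); P=np.array([onz(c,u,v,.08) for u,v in cv2.boxPoints(r)]); print(P.round(4),[np.linalg.norm(P[k]-P[k-1]).round(4) for k in range(4)])
ct=P.mean(0); e=P[0]-P[1] if np.linalg.norm(P[0]-P[1])>.13 else P[1]-P[2]; e/=np.linalg.norm(e); e*=np.sign(e[1]); print("stand",ct,e,"hole",ct+.055*e)
E
```

```text
[ 300   17   50   88 2228]
[325 106  13  11 143]
[310 121   9   9  81]
[330 121   9  12 108]
[327 149   9   9  81]
[ 300  159   47   41 1038]
((327.3715515136719, 58.5906867980957), (93.2716064453125, 43.326053619384766), 77.15229034423828)
[(25, np.int64(300), np.int64(316)), (35, np.int64(300), np.int64(327)), (45, np.int64(310), np.int64(337)), (55, np.int64(320), np.int64(348)), (65, np.int64(317), np.int64(349)), (75, np.int64(314), np.int64(349)), (85, np.int64(313), np.int64(339)), (95, np.int64(319), np.int64(338))]
[[ 0.4927 -0.1417  0.184 ]
 [ 0.515  -0.1595  0.184 ]
 [ 0.4822 -0.2071  0.184 ]
 [ 0.4582 -0.1885  0.184 ]]
ctr [ 0.487  -0.1742  0.184 ] [np.float64(0.0582), np.float64(0.0284), np.float64(0.0579), np.float64(0.0304)]
54.911464214557945 [ 0.454  -0.2029  0.184 ]
59.04306599385774 [ 0.4678 -0.2192  0.184 ]
56.99978803471744 [ 0.4609 -0.211   0.184 ]
[[ 0.3988 -0.1751  0.08  ]
 [ 0.4746 -0.1491  0.08  ]
 [ 0.5475 -0.3215  0.08  ]
 [ 0.4727 -0.3602  0.08  ]] [np.float64(0.1993), np.float64(0.0801), np.float64(0.1871), np.float64(0.0842)]
stand [ 0.47341409 -0.2514547   0.08      ] [-0.3892271   0.92114183  0.        ] hole [ 0.4520066 -0.2007919  0.08     ]
```

```bash
python3 - <<'E'
import cv2
b=cv2.imread("pics/w2.png")[50:215,270:380]
cv2.imwrite("pics/w2c.png",cv2.convertScaleAbs(cv2.resize(b,None,fx=3.6,fy=3.6,interpolation=cv2.INTER_CUBIC),alpha=2.,beta=10))
E
```

```text
(no output)
```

View pics/w2c.png

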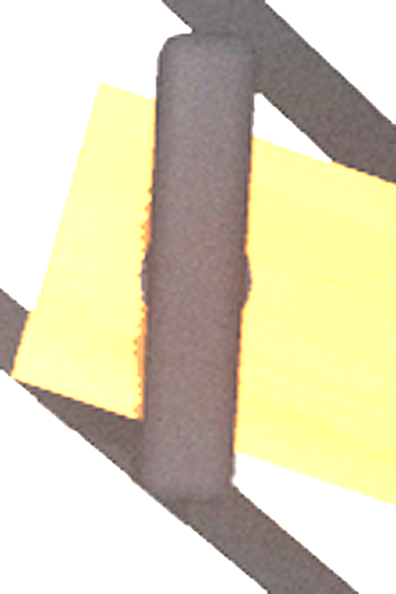

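```bash
python3 - <<'E'
from h import *
c=arm.get_calibration("wrist")
f=lambda u,v,z:onz(c,270+u/3.6-.4,50+v/3.6-.4,z)
a=f(207,34,.184);b=f(188,500,.184);d=a-b
print(a,b,(a+b)/2,np.linalg.norm(d),np.degrees(np.arctan2(d[1],d[0])))
for l in [((160,60),(143,470)),((254,60),(234,470))]:
    p,q=[f(*x,.184) for x in l]; e=p-q; print(np.degrees(np.arctan2(e[1],e[0])))
print("width",np.linalg.norm(f(150,275,.184)-f(244,275,.184)), "hub",f(196,278,.16))
E
```

```text
[ 0.48727637 -0.17350168  0.184     ] [ 0.4175065  -0.22763915  0.184     ] [ 0.45239143 -0.20057042  0.184     ] 0.0883102451779547 37.809441345745995
37.18301578687117
37.91693325200358
width 0.01870570458260794 hub [ 0.45254165 -0.2003384   0.16      ]
```

```bash
python3 - <<'E'
from h import *
R=down(np.radians(-52.4))
arm.grip(0.06)
arm.move_to([.4524,-.2006,.26],R); 
arm.move_l([.4524,-.2006,.153],feed=0.12); print(arm.current_t(),arm.current_force().round(2),arm.current_torque().round(3))
arm.grip(0.0); print(arm.current_t(),arm.current_width(),arm.current_force().round(2),arm.current_torque().round(3),arm.current_ee_pos().round(4))
c,b=snap("wrist","w3.png")
E
```

```text
8.0333 [ 0.2  -0.11 -0.14] [-0.141  0.049 -0.006]
8.725 0.020212380701276938 [ 0.36 -0.72  0.54] [-0.158  0.062  0.015] [ 0.4525 -0.2007  0.1531]
```

View pics/w3.png

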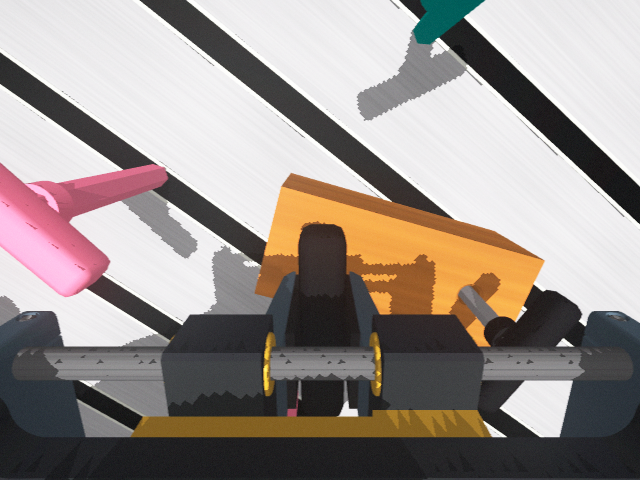

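```bash
python3 - <<'E'
from h import *
arm.move_l([.4524,-.2006,.268],feed=0.15); arm.sleep(.2)
print(arm.current_t(),arm.current_force().round(2),arm.current_torque().round(3),arm.current_width())
arm.move_to([.5909,.1138,.235],down(np.radians(12))); arm.sleep(.3)
print(arm.current_t(),arm.current_force().round(2),arm.current_torque().round(3),arm.current_ee_pos().round(4),arm.current_joint_positions().round(1))
c,b=snap("scene","s4.png"); ct,bt=snap("top","t4.png")
p=np.array(arm.current_ee_pos())
for dz in (0,-.05,-.138): print(proj(c,p+[0,0,dz]),proj(ct,p+[0,0,dz]))
cv2.imwrite("pics/s4c.png",cv2.resize(b[180:340,260:460],None,fx=4,fy=4,interpolation=cv2.INTER_CUBIC))
E
```

```text
9.8917 [-0.82  0.28 -4.7 ] [-0.037  0.154  0.012] 0.019992407986750754
11.4917 [-0.66 -0.55 -4.19] [-0.125  0.056 -0.003] [0.5909 0.1131 0.2351] [ 5.1 25.3 78.9 -0.  75.8 -6.8]
[340.54260033 232.14005244] [267.34406536 197.98454342]
[340.20657743 250.30410439] [269.55666629 203.25166054]
[339.65998411 279.85075039] [273.03499711 211.53185946]
```

View pics/s4c.png

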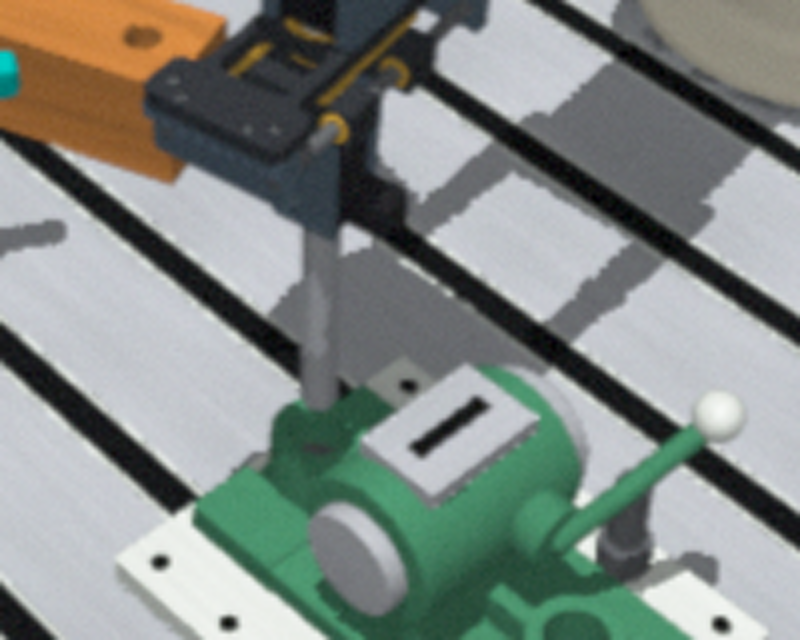

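```bash
cat >> h.py <<'E'
def F(n=4):
    f=[];t=[]
    for _ in range(n):
        f.append(arm.current_force()); t.append(arm.current_torque()); 
        if n>1: arm.sleep(.01)
    return np.mean(f,0),np.mean(t,0)
E
python3 - <<'E'
from h import *
R=down(np.radians(12)); X,Y=.5909,.1138
arm.move_l([X,Y,.195],R,feed=0.08); arm.sleep(.2)
f0,m0=F(8); print(arm.current_t(),f0.round(2),m0.round(3),arm.current_ee_pos().round(4)); np.save("f0.npy",np.r_[f0,m0])
z=.188
arm.move_l([X,Y,z],R,feed=0.05)
while z>.178:
    z-=.0007; arm.move_l([X,Y,z],feed=.02); f,m=F(2); d=f-f0
    print(round(arm.current_t(),2),round(z,4),arm.current_ee_pos().round(4),d.round(2),(m-m0).round(3))
    if d[2]>2.5 or np.hypot(d[0],d[1])>3: break
E
```

```text
12.5083 [-0.12  0.33 -4.36] [-0.095  0.052  0.025] [0.5911 0.1138 0.1954]
13.07 0.1873 [0.591  0.1138 0.1874] [ 0.06 -0.56 -0.81] [ 0.038 -0.001 -0.047]
13.33 0.1866 [0.5909 0.1138 0.1866] [ 0.3  -1.   -0.22] [-0.006 -0.019 -0.061]
13.6 0.1859 [0.5909 0.1138 0.1858] [-0.23 -0.37 -0.12] [ 0.028 -0.003 -0.043]
13.87 0.1852 [0.5909 0.1138 0.1852] [-0.06 -0.62  0.15] [ 0.016 -0.016 -0.035]
14.13 0.1845 [0.5909 0.1138 0.1845] [ 0.32 -0.43 -0.12] [ 0.007  0.001 -0.055]
14.4 0.1838 [0.5909 0.1138 0.1838] [ 0.21  0.26 -0.18] [ 0.035 -0.02  -0.001]
14.67 0.1831 [0.5908 0.1138 0.183 ] [-0.37 -0.29 -0.12] [ 0.08   0.016 -0.048]
14.93 0.1824 [0.5908 0.1138 0.1823] [-0.34 -0.41 -0.25] [ 0.028 -0.005 -0.03 ]
15.2 0.1817 [0.5909 0.1138 0.1817] [-0.46 -0.69 -0.25] [ 0.024 -0.026 -0.053]
15.47 0.181 [0.591  0.1138 0.1812] [-0.71 -0.1   3.25] [ 0.035  0.085 -0.057]
```

```bash
python3 - <<'E'
from h import *
X,Y=.5909,.1138; v=np.load("f0.npy"); f0,m0=v[:3],v[3:]
z=.1808; a=12.
while a>-12 and z>.1735:
    a0=a
    f,m=F(2); d=f-f0
    print(round(arm.current_t(),2),round(z,4),a,arm.current_ee_pos().round(4),d.round(2),(m-m0).round(3))
    if np.hypot(d[0],d[1])>8 or d[2]>12 or abs(m[2]-m0[2])>.4: print("stop");break
    if d[2]<2: z-=.0008
    elif d[2]>6: z+=.0004
    if d[2]>1.5 or z>.1795: a-=2
    else: z-=.0008
    arm.move_l([X,Y,z],down(np.radians(a)),feed=.02)
E
```

```text
15.48 0.1808 12.0 [0.591  0.1138 0.1812] [-0.05  0.33  4.01] [ 0.051  0.088 -0.058]
15.75 0.1808 10.0 [0.591  0.1138 0.181 ] [ 0.23 -0.12  4.26] [ 0.133 -0.047  0.014]
16.02 0.1808 8.0 [0.5908 0.1137 0.1806] [ 0.87 -1.81  0.13] [-0.279 -0.146 -0.057]
16.28 0.18 6.0 [0.5907 0.1137 0.1798] [ 0.46 -0.79 -0.14] [-0.231 -0.104 -0.028]
16.55 0.1784 6.0 [0.5908 0.1137 0.1783] [ 0.49 -1.03 -0.21] [-0.375 -0.093 -0.032]
16.82 0.1768 6.0 [0.5909 0.1138 0.1767] [-0.21 -1.18  0.05] [-0.36  -0.036 -0.044]
17.08 0.1752 6.0 [0.5909 0.1138 0.1751] [-0.09 -1.76 -0.36] [-0.474 -0.003 -0.013]
17.35 0.1736 6.0 [0.5911 0.1138 0.1739] [-1.08 -2.12  7.12] [-0.459  0.278 -0.064]
17.62 0.174 4.0 [0.591  0.1139 0.174 ] [-0.21 -0.99  2.78] [-0.288  0.065 -0.061]
17.88 0.174 2.0 [0.591  0.1138 0.174 ] [ 0.22 -0.89  2.68] [-0.199 -0.014 -0.03 ]
18.15 0.174 0.0 [0.5909 0.1138 0.174 ] [ 0.31 -1.33  2.13] [-0.23  -0.01  -0.021]
18.42 0.174 -2.0 [0.5909 0.1138 0.174 ] [-0.84 -1.68  2.84] [-0.304  0.022 -0.011]
18.68 0.174 -4.0 [0.5909 0.1137 0.174 ] [ 0.12 -1.8   3.19] [-0.458  0.017  0.002]
18.95 0.174 -6.0 [0.5909 0.1138 0.174 ] [-0.19 -2.1   2.1 ] [-0.516  0.034  0.079]
19.22 0.174 -8.0 [0.5909 0.1138 0.174 ] [ 0.04 -2.62  2.12] [-0.514  0.029  0.101]
19.48 0.174 -10.0 [0.5909 0.1138 0.174 ] [ 0.7  -1.81  2.69] [-0.57  -0.03   0.117]
```

```bash
python3 - <<'E'
from h import *
X,Y=.5909,.1138; v=np.load("f0.npy"); f0,m0=v[:3],v[3:]
z=.1741; a=-10.
while a>-70:
    f,m=F(8); d=f-f0; t=m[2]-m0[2]+.045
    print(round(arm.current_t(),2),a,arm.current_ee_pos()[2].round(4),d.round(2),(m-m0)[:2].round(3),"T",t.round(3),arm.current_width().round(5))
    if np.hypot(d[0],d[1])>6 or d[2]>12: print("stop");break
    if t>.31: print("tight");break
    a-=1 if t>.2 else 2.5
    arm.move_l([X,Y,z],down(np.radians(a)),feed=.02)
E
```

```text
Traceback (most recent call last):
AttributeError: 'float' object has no attribute 'round'
```

```bash
python3 - <<'E'
from h import *
X,Y=.5909,.1138; v=np.load("f0.npy"); f0,m0=v[:3],v[3:]
z=.1741; a=-10.
while a>-70:
    f,m=F(8); d=f-f0; t=m[2]-m0[2]+.045
    print(round(arm.current_t(),2),a,d.round(2),(m-m0)[:2].round(3),"T",round(t,3),round(arm.current_width(),5))
    if np.hypot(d[0],d[1])>6 or d[2]>12: print("stop");break
    if t>.31: print("tight");break
    a-=1 if t>.2 else 2.5
    arm.move_l([X,Y,z],down(np.radians(a)),feed=.02)
E
```

```text
19.87 -10.0 [-0.16 -1.81  2.66] [-0.558  0.001] T 0.138 0.0197
20.18 -12.5 [ 0.59 -2.03  0.97] [-0.558 -0.086] T 0.162 0.0201
20.5 -15.0 [ 0.37 -1.96  0.23] [-0.544 -0.092] T 0.132 0.01978
20.82 -17.5 [ 0.41 -2.05 -0.18] [-0.536 -0.112] T 0.168 0.01999
21.13 -20.0 [ 0.44 -1.77 -0.58] [-0.526 -0.11 ] T 0.183 0.01966
21.45 -22.5 [ 0.78 -1.75 -0.89] [-0.533 -0.11 ] T 0.173 0.01999
21.77 -25.0 [ 0.81 -1.78 -0.83] [-0.514 -0.132] T 0.166 0.01962
22.08 -27.5 [ 0.64 -1.9  -1.48] [-0.507 -0.132] T 0.173 0.01937
22.4 -30.0 [ 0.84 -2.27 -1.84] [-0.523 -0.118] T 0.139 0.02012
22.72 -32.5 [ 1.1  -1.96 -1.41] [-0.522 -0.142] T 0.157 0.01969
23.03 -35.0 [ 0.2  -2.05 -1.94] [-0.517 -0.149] T 0.165 0.01985
23.35 -37.5 [ 0.45 -2.11 -1.95] [-0.512 -0.15 ] T 0.158 0.01983
23.67 -40.0 [ 0.92 -1.94 -1.97] [-0.511 -0.164] T 0.162 0.02021
23.98 -42.5 [ 0.85 -2.18 -2.3 ] [-0.509 -0.188] T 0.147 0.01998
24.3 -45.0 [ 0.84 -1.82 -2.54] [-0.536 -0.186] T 0.151 0.01985
24.62 -47.5 [ 0.96 -1.98 -2.41] [-0.515 -0.176] T 0.16 0.01942
24.93 -50.0 [ 1.17 -2.   -2.37] [-0.518 -0.199] T 0.254 0.01995
25.25 -51.0 [ 1.02 -1.87 -2.43] [-0.527 -0.204] T 0.294 0.01972
25.57 -52.0 [ 0.95 -1.95 -2.11] [-0.526 -0.199] T 0.324 0.02005
tight
```

```bash
python3 - <<'E'
from h import *
X,Y=.5909,.1138; v=np.load("f0.npy"); f0,m0=v[:3],v[3:]
def go(a,z=.1741):
    arm.move_l([X,Y,z],down(np.radians(a)),feed=.02); f,m=F(12); t=m[2]-m0[2]+.045; print(round(arm.current_t(),2),a,(f-f0).round(2),"T",round(t,3)); return t
a=-52.6; go(a)
while True:
    a+=1.5; t=go(a)
    if t<.08 or a>-38: break
z=.1741
for i in range(6):
    z+=.004; arm.move_l([X,Y,z],feed=.04); f,m=F(2); print(round(arm.current_t(),2),round(z,4),(f-f0).round(2),(m-m0).round(3))
    if abs((f-f0)[2])>15: break
E
```

```text
25.92 -52.6 [ 0.8  -2.11 -2.26] T 0.354
26.27 -51.1 [ 0.83 -1.93 -1.99] T 0.286
26.62 -49.6 [ 1.09 -2.01 -2.3 ] T 0.224
26.97 -48.1 [ 0.95 -1.65 -2.01] T 0.167
27.32 -46.6 [ 0.74 -1.94 -1.77] T 0.128
27.67 -45.1 [ 0.85 -1.97 -0.39] T 0.057
27.93 0.1781 [ 0.41 -1.8   0.69] [-0.44  -0.045  0.01 ]
28.2 0.1821 [ 0.13  0.25 -0.67] [ 0.045  0.064 -0.05 ]
28.47 0.1861 [ 0.69 -0.5   0.41] [0.015 0.102 0.008]
28.73 0.1901 [ 0.55 -0.15  0.46] [ 0.003  0.057 -0.046]
29.0 0.1941 [ 0.22 -0.54 -0.39] [-0.034  0.021 -0.024]
29.27 0.1981 [ 0.13 -0.21  0.03] [ 0.018  0.075 -0.028]
```

```bash
python3 - <<'E'
from h import *
X,Y=.5909,.1138
arm.move_l([X,Y,.245],feed=.12)
arm.move_to([.4524,-.2006,.245],down(np.radians(-52.4))); arm.sleep(.3)
print(arm.current_t(),arm.current_ee_pos().round(4),F(8)[0].round(2))
c,b=snap("scene","s5.png"); ct,bt=snap("top","t5.png")
p=np.array(arm.current_ee_pos())
for q in (p+[0,0,-.138],np.array([.452,-.2008,.08])): print(proj(c,q),proj(ct,q))
A=cv2.resize(b[100:240,220:340],None,fx=4.2,fy=4.2,interpolation=cv2.INTER_CUBIC)
cv2.imwrite("pics/s5c.png",A)
E
```

```text
31.4 [ 0.4527 -0.2001  0.2449] [-0.3  -0.09 -4.43]
[295.09603799 180.20839276] [396.81600125 264.96233057]
[295.58478505 188.48401056] [395.36392516 266.41909105]
```

View pics/s5c.png

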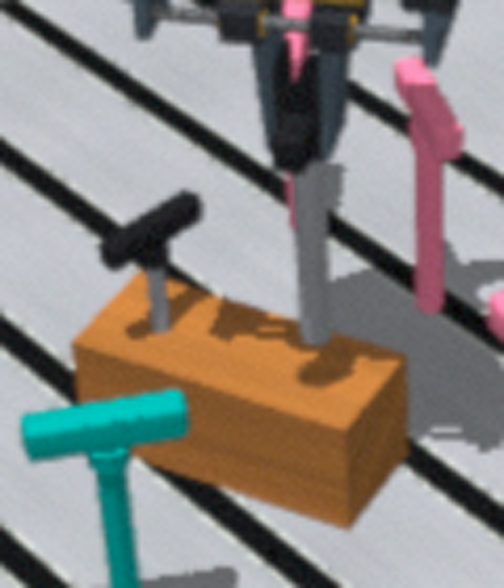

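```bash
python3 - <<'E'
from h import *
X,Y=.4524,-.2006
arm.move_l([X,Y,.228],feed=.1); arm.sleep(.15); f0,m0=F(8)
z=.228; ok=True
while z>.1585:
    z-=.003; arm.move_l([X,Y,z],feed=.04); f,m=F(1); d=f-f0
    if np.abs(d).max()>2.5: print(round(z,4),d.round(2),(m-m0).round(3))
    if np.abs(d).max()>6: ok=False;break
print(ok,arm.current_t(),arm.current_ee_pos().round(4))
while ok and z>.151:
    z-=.001; arm.move_l([X,Y,z],feed=.03); f,m=F(2); d=f-f0; print(round(z,4),d.round(2))
    if d[2]>3: break
print(arm.current_t())
E
```

```text
True 38.1 [ 0.4523 -0.2005  0.1558]
0.155 [-0.54 -0.28  0.19]
0.154 [-0.87  0.46  0.41]
0.153 [0.14 0.06 2.27]
0.152 [-1.61  0.17 18.1 ]
39.1667
```

```bash
python3 - <<'E'
from h import *
X,Y=.4524,-.2006
arm.move_l([X,Y,.1532],feed=.03); print(F(4)[0].round(2))
arm.grip(.055); arm.sleep(.2); print(arm.current_width(),F(4)[0].round(2))
arm.move_l([X,Y,.26],feed=.1); 
arm.move_l([.385,-.256,.29],feed=.25); arm.sleep(.2)
print(arm.current_t()); c,b=snap("wrist","w6.png"); print(proj(c,[X,Y,.184]))
snap("scene","s6.png"); snap("top","t6.png")
E
```

```text
[-0.34  0.14 -4.65]
0.05476086521416119 [-0.44  0.13  0.07]
42.3167
[319.59239508 126.45057645]
```

View pics/w6.png

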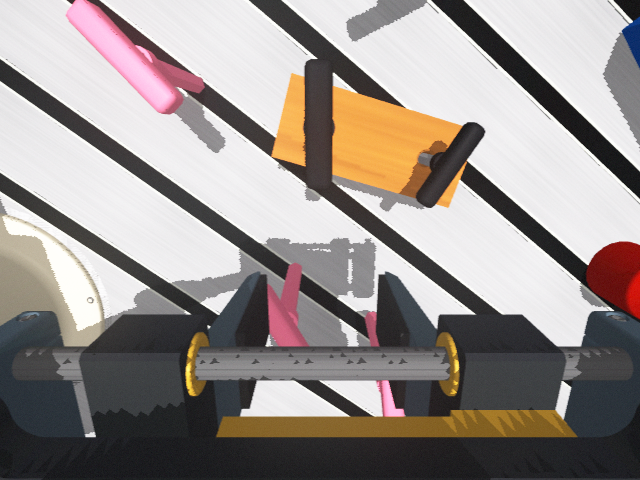

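View pics/s6.png

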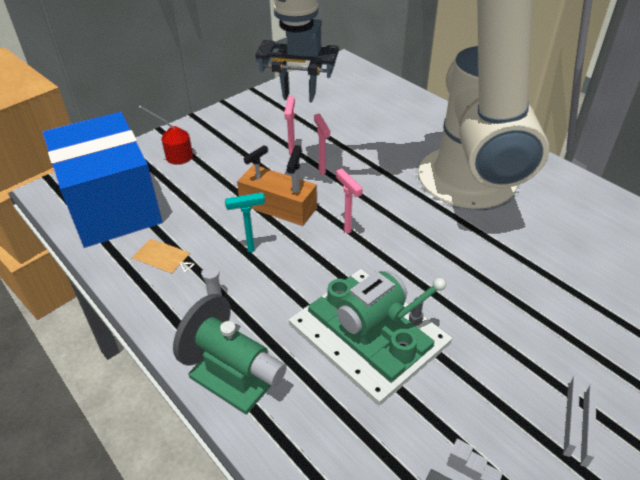

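```bash
python3 -c "
from rig import arm
print(arm.current_t(),arm.current_force()); print(arm.sign_off())"
```

```text
42.4667 [-0.52046854  0.4073063  -0.88668791]
the job is handed in; nothing more can be done
None
```

The screw in the boss away from the lever is tight, and the larger key is back upright in its own hole. I handed the job in at about 42.5 s, within the 67 s limit.

- **Seating the key:** I turned the black key in the block clockwise under about 4 N. It dropped about 7 mm into the socket and bottomed at the full 10 mm depth.
- **Tightening:** the screw turned against about 0.16 N m. The torque then began to climb, and I stopped at a measured 0.35 N m. I unwound the elastic twist to about 0.06 N m before drawing the key out; it came out freely.
- **Last checks:** the final wrist picture shows the key where I put it, within about 2 px of where it should be. In the final scene picture the small key, the lookalikes and everything else look unmoved.
- **Forces to note:** when I set the key on the hole's floor, the last 1 mm step gave a brief push of about 18 N, which I backed off before letting go. There was a steady sideways force of about 2 N while turning. The torque readings rest on an estimated zero, good to about 0.02 N m.
- **Disagreement:** the first overhead estimate of the screw's position was about 3.6 mm off the wrist camera's. I used the wrist camera's, and the way the key's tip entered the socket confirmed it.

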